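Top up the vial carriers and hang them on the stand

ROBOT

A 6-joint arm with a two-finger parallel gripper is mounted at the origin on the work surface. World frame = base frame: x ahead of the robot, y to its left, z up, the work surface at z = 0. Lengths are in m, angles in degrees, forces in N, time in s.
With the tool pointing down it reaches from about 0.325 to 0.85 m from the base axis. Payload 15.5 kg.
Tool frame: the origin (TCP) lies at the very end of the fingers, on their centre line; the grasp point (between the pads) lies arm.grip_depth behind it (arm.grip_depth is the distance from the TCP to the grasp point, in m); z points along the fingers, y is the line along which they close (so a half turn about z gives the same grasp; the last joint's range is limited). The gripper opens to 91 mm and grips with 3 to 60 N. Pads are 32 mm wide; open, the fingers measure 118 mm over their backs; the gripper's body (76 mm by 178 mm) begins 60 mm behind the grasp point.
Start: joints at [-75.315, 28.281, 77.091, -0, 74.628, -5.472], TCP at [0.215, -0.587, 0.192] pointing down, gripper open.
Joint ranges: [-166.48, 166.48], [-47.26, 123.95], [12.59, 153.08], [-70.14, 250.14], [6.76, 159.57], [-176.63, 176.63]. Speed limits (degrees/s): [108.29, 108.29, 147.25, 172.46, 172.46, 172.46].

INTERFACE

Orientations are given as a 3x3 rotation matrix whose columns are the frame's x, y, z axes.
In Python, from rig import arm gives the robot as it stands. Calls block until the motion is done:
- arm.move_to(position, orientation): joint-space move of the TCP to a pose.
- arm.move_l(position, orientation=None, feed=0.15): straight line of the TCP; orientation=None keeps the orientation; feed is the mean speed in m/s.
- arm.move_joints(angles): joint-space move.
- arm.grip(opening): finger opening in m; the grip force is fixed at half the most; returns when the fingers have stopped.
- arm.sleep(seconds).
- arm.solve_ik(position, orientation): joint angles nearest the present ones, or None.
- arm.snapshot(name): name is "scene" or "side" or "wrist"; returns the picture (480x640x3 uint8, red, green, blue); there is no depth.
- arm.get_calibration(name): a dict with "intrinsics" (3x3 intrinsics, pixels), "cam_to_world" (4x4, takes a point from camera to world coordinates). Camera axes: x right, y down, z forward; pixel columns grow to the right and rows downward; lengths in m; the calibration is good to about 2 mm. A picture is of the moment at which its call begins: read the wrist's pose just before it. get_calibration takes no time and is no camera call; for the wrist camera it gives the pose at the moment of the call.
A pose or a line that the arm cannot do raises arm.Unreachable and nothing moves.
- arm.sign_off(): hands the job in; it is judged then, once.
Readings, each from a call of its own:
- arm.current_t(): time.
- arm.current_joint_positions(): joint angles.
- arm.current_dq(): joint speeds.
- arm.current_tau(): joint torques, N m.
- arm.current_ee_pos(): TCP position.
- arm.current_tool_rot(): TCP orientation.
- arm.current_force(): force on the tool from outside, world axes, zero at the start.
- arm.current_torque(): the same for the moment, N m.
- arm.current_width(): finger opening in m.
- arm.current_grasp_force(): force on a finger pad.
Only numpy, scipy, OpenCV 4.12 (cv2) and the standard library are available. Lean on these libraries where they do the work, as an engineer would, in place of code of your own. Each camera call takes 0.05 s, during which the arm holds its last target. There are 200 camera calls.

TASK

Take every spare vial from the white rack and stand it fully home in an empty pocket of the steel carriers, one vial to a pocket, while all three carriers are still on the bench. Then hang each carrier by its lift bar on its own pair of prongs on the white stand, the bar settled in the bottom of the V and hanging still, with every vial still in its pocket. Do not disturb the other things on the bench.

Things in the scene. Friction and masses are not known exactly. Their poses are not given: they have to be found in the camera images.
- carrier1: steel vial carrier (three alike), 0.35 kg: floor plate 136 (own x) x 96 (y) x 5 mm; two square pockets 33 mm inside, walls 3 mm, at x = +46 and -46, y = 0, floors 5 mm and rims 50 mm above the underside; uprights 12 x 5 mm at y = +45 and -45 carry a lift bar. Origin: centre of the underside, z up. Starts standing on the bench
- carrier1_bar (a point): middle of carrier1's lift bar: flat steel, 12 mm wide (x), 10 mm high, along the carrier's y, 85 mm clear between the uprights, its middle 115 mm above the underside at x = 0; axes as the carrier
- carrier2: steel vial carrier (three alike), 0.35 kg: floor plate 136 (own x) x 96 (y) x 5 mm; two square pockets 33 mm inside, walls 3 mm, at x = +46 and -46, y = 0, floors 5 mm and rims 50 mm above the underside; uprights 12 x 5 mm at y = +45 and -45 carry a lift bar. Origin: centre of the underside, z up. Starts standing on the bench
- carrier2_bar (a point): middle of carrier2's lift bar: flat steel, 12 mm wide (x), 10 mm high, along the carrier's y, 85 mm clear between the uprights, its middle 115 mm above the underside at x = 0; axes as the carrier
- carrier3: steel vial carrier (three alike), 0.35 kg: floor plate 136 (own x) x 96 (y) x 5 mm; two square pockets 33 mm inside, walls 3 mm, at x = +46 and -46, y = 0, floors 5 mm and rims 50 mm above the underside; uprights 12 x 5 mm at y = +45 and -45 carry a lift bar. Origin: centre of the underside, z up. Starts standing on the bench
- carrier3_bar (a point): middle of carrier3's lift bar: flat steel, 12 mm wide (x), 10 mm high, along the carrier's y, 85 mm clear between the uprights, its middle 115 mm above the underside at x = 0; axes as the carrier
- seat1 (a point): hanging place (three alike, 140 mm apart along y): a pair of V-shaped prongs at y = +27 and -27 mm. The point: where a hung bar's middle comes to rest, 258 mm above the bench; a knocked carrier swings for some seconds. Lowered from above within 30 mm (x) of it, the bar slides to the V's bottom. Fingers on the bar's middle pass between the prongs, uprights outside. Axes as the stand
- seat2 (a point): hanging place (three alike, 140 mm apart along y): a pair of V-shaped prongs at y = +27 and -27 mm. The point: where a hung bar's middle comes to rest, 258 mm above the bench; a knocked carrier swings for some seconds. Lowered from above within 30 mm (x) of it, the bar slides to the V's bottom. Fingers on the bar's middle pass between the prongs, uprights outside. Axes as the stand
- seat3 (a point): hanging place (three alike, 140 mm apart along y): a pair of V-shaped prongs at y = +27 and -27 mm. The point: where a hung bar's middle comes to rest, 258 mm above the bench; a knocked carrier swings for some seconds. Lowered from above within 30 mm (x) of it, the bar slides to the V's bottom. Fingers on the bar's middle pass between the prongs, uprights outside. Axes as the stand
- stand: white stand, fixed: two feet, posts at x = +100, y = +-220 mm, a beam with front face at x = +90, top 283 mm up, and three pairs of steel prongs 8 mm thick pointing to -x (to the robot). From the V's bottom (x = 0, prong axis 245 mm up) a prong rises 26 mm over 45 mm to its tip at x = -45 and as much behind, then runs level to the beam. Origin: on the bench below the middle seat
- rack: white spare rack, fixed, 200 mm (own x) by 60 mm, 50 mm high, with four square cells 33 mm wide and 45 mm deep at x = -75, -25, +25, +75 mm, y = 0; cell floors are 5 mm above the bench. Origin: centre of the underside. It stands at the left or the right of the bench
- tipbox: blue box with a clear lid, 125 x 85 x 58 mm, fixed; not part of the job. Origin: centre of the underside
- vial1: amber glass vial with a black cap, all alike: 28 mm across, 90 mm tall, about 60 g, closed. Origin: centre of the underside, z up. It starts in one of the carriers' pockets
- vial2: amber glass vial with a black cap, all alike: 28 mm across, 90 mm tall, about 60 g, closed. Origin: centre of the underside, z up. It starts in one of the carriers' pockets
- vial3: amber glass vial with a black cap, all alike: 28 mm across, 90 mm tall, about 60 g, closed. Origin: centre of the underside, z up. A spare: it starts upright in the spare rack, if it is there at all
- vial4: amber glass vial with a black cap, all alike: 28 mm across, 90 mm tall, about 60 g, closed. Origin: centre of the underside, z up. A spare: it starts upright in the spare rack, if it is there at all
- vial5: amber glass vial with a black cap, all alike: 28 mm across, 90 mm tall, about 60 g, closed. Origin: centre of the underside, z up. A spare: it starts upright in the spare rack, if it is there at all
- vial6: amber glass vial with a black cap, all alike: 28 mm across, 90 mm tall, about 60 g, closed. Origin: centre of the underside, z up. A spare: it starts upright in the spare rack, if it is there at all
- dish: a closed clear petri dish, 86 mm across, 16 mm high; a bystander, loose. Origin: centre of the underside
- scraper: a scraper with a yellow handle, 170 mm long, lying flat; a bystander, loose. Origin: middle of its length, underside
- washbottle: a white squeeze bottle with a blue cap, 60 mm across, 140 mm tall; a bystander, loose. Origin: centre of the underside
- reagent: a wide amber jar, 56 mm across, 90 mm tall; a bystander, loose. Origin: centre of the underside
- beaker: an open glass beaker, 66 mm across, 80 mm tall; a bystander, loose. Origin: centre of the underside
Mind the look-alikes: they are no part of the job. What is shaped like the vial4 but red is not meant.

How it is judged:
By the outcome, as a careful person would: the job done as asked, in the order asked, and still so for the second after the job is handed in, with the robot touching nothing.
Of vial3, vial4, vial5, vial6 only 2 to 4 are there at a start; the rules pass over those that are not, and their reading is None.
At some moment in a run one of carrier1, carrier2, carrier3 may be knocked a few centimetres aside while the robot is not near it.
It also fails if it takes over 210 s, if anything falls off the work surface, if the arm or the gripper's body presses on something with over 40 N, if the wrist force passes 120 N, or if a joint passes its speed limit or range.

## Working session

There is one attempt and no reset: what is moved stays moved. The work goes in short steps, each a Python script; the robot and the scene stay as the last script left them, time stands still between calls to the robot, and variables do not carry over. Pictures are saved under pics/ and viewed, at most 14 in all, crops included, and the job is handed in when it is done.

```bash
mkdir -p pics; ls
python3 - <<'E'
from rig import arm
import cv2,numpy as np
for n in ("scene","side"):
    im=arm.snapshot(n); cv2.imwrite(f"pics/{n}0.png",im[:,:,::-1]); c=arm.get_calibration(n); print(n,np.round(c["intrinsics"],1).tolist(),np.round(c["cam_to_world"],4).tolist())
print(arm.grip_depth,arm.current_t(),arm.current_tool_rot())
c=arm.get_calibration("wrist");print(np.round(c["intrinsics"],1).tolist(),np.round(c["cam_to_world"],4).tolist())
E
```

```text
pics
scene [[474.8, 0.0, 320.0], [0.0, 474.8, 231.1], [0.0, 0.0, 1.0]] [[-0.2968, 0.7317, -0.6136, 1.1683], [0.9549, 0.2197, -0.1999, 0.1673], [-0.0115, -0.6452, -0.7639, 0.9426], [0.0, 0.0, 0.0, 1.0]]
side [[620.8, 0.0, 319.2], [0.0, 620.8, 234.8], [0.0, 0.0, 1.0]] [[-0.7598, -0.4947, 0.4218, -0.0398], [-0.6501, 0.588, -0.4812, 0.6521], [-0.01, -0.6399, -0.7684, 1.2563], [0.0, 0.0, 0.0, 1.0]]
0.0188 0.1 [[ 9.38751629e-01  3.44594395e-01 -2.87495333e-04]
 [ 3.44594503e-01 -9.38751059e-01  1.03789436e-03]
 [ 8.77660301e-05 -1.07339433e-03 -9.99999420e-01]]
[[394.3, 0.0, 318.9], [0.0, 394.3, 247.3], [0.0, 0.0, 1.0]] [[0.3448, -0.9125, -0.2201, 0.276], [-0.9387, -0.3352, -0.0806, -0.5634], [-0.0002, 0.2344, -0.9721, 0.3841], [0.0, 0.0, 0.0, 1.0]]
```

View pics/scene0.png

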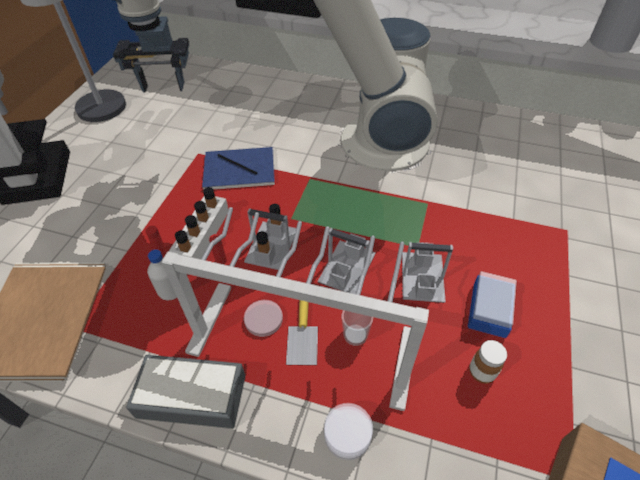

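View pics/side0.png

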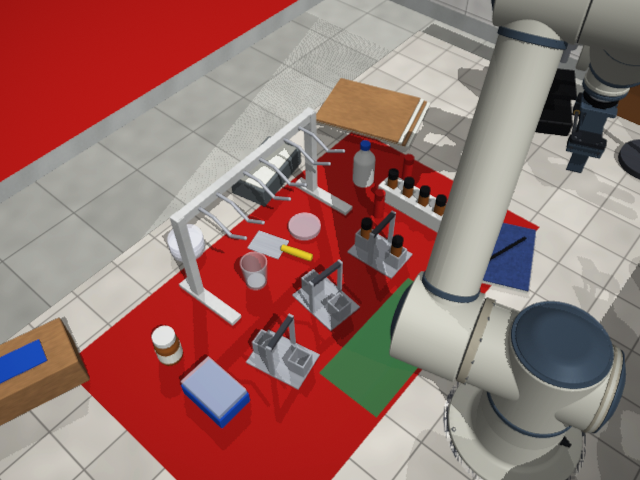

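The scene picture shows one carrier holding two vials at (270,240), two empty carriers at (345,262) and (425,272), the rack with four black caps from (183,240) to (209,195), and the stand. In the side picture there are reddish shapes near (380,195) and (408,160). The candidates for spares are those four capped vials and the red shapes, so I'll enlarge both.

Run:
```python
import cv2,numpy as np
a=cv2.imread("pics/scene0.png")[170:310,120:320]; b=cv2.imread("pics/side0.png")[130:280,330:530]
a=cv2.resize(a,(800,560),interpolation=3)[:,:];b=cv2.resize(b,(800,600),interpolation=3)
cv2.imwrite("pics/cropA.png",a);cv2.imwrite("pics/cropB.png",b)
a=cv2.imread("pics/scene0.png")[220:310,300:460];b=cv2.imread("pics/side0.png")[250:400,240:370]
cv2.imwrite("pics/cropC.png",cv2.resize(a,(800,450),interpolation=3))
```

```text
(no output)
```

View pics/cropA.png

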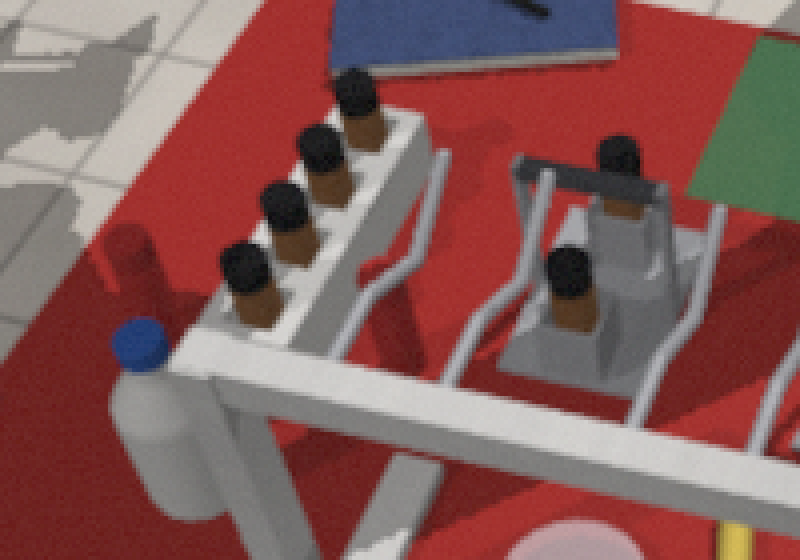

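View pics/cropB.png

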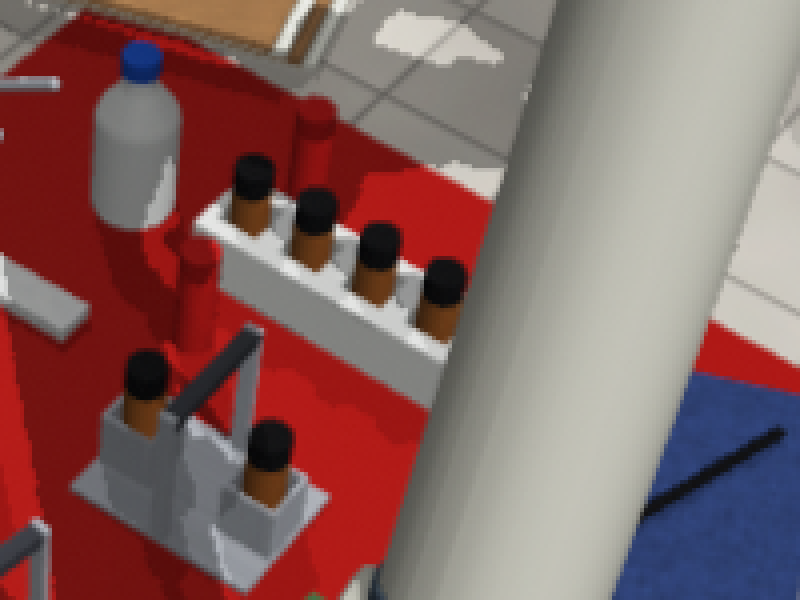

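View pics/cropC.png

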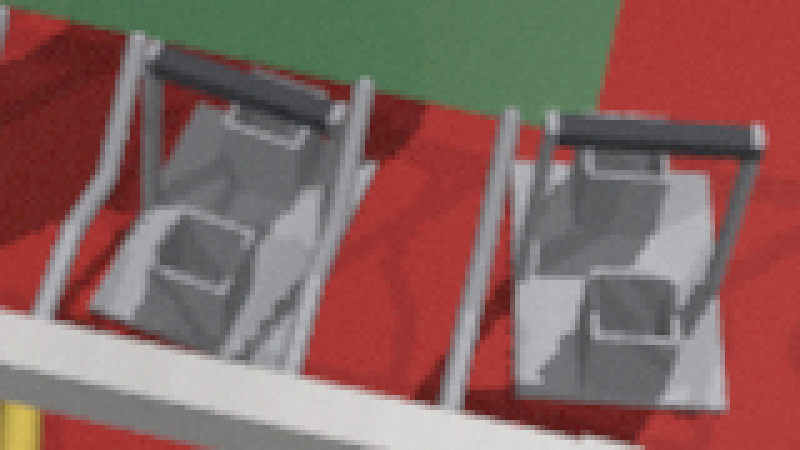

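Both crops show four amber, black-capped vials in the rack cells. In crop A the caps are at (358,90), (321,148), (285,205) and (246,265), and these are the spares. Two plain red vial shapes stand beside the rack at crop A (130,260) and (395,310). They are look-alikes, so I'll leave them alone. Crop C shows two carriers with four empty pockets, so there are four spares for four pockets.

Next is a coarse back-projection.

```bash
cat > h.py <<'E'
from rig import arm
import numpy as np, cv2
def back(cal,uv,z):
    K=np.array(cal["intrinsics"]);T=np.array(cal["cam_to_world"])
    d=T[:3,:3]@np.linalg.solve(K,[uv[0],uv[1],1.]);o=T[:3,3]
    return (o+d*(z-o[2])/d[2])
def proj(cal,P):
    K=np.array(cal["intrinsics"]);T=np.array(cal["cam_to_world"])
    p=(np.atleast_2d(P)-T[:3,3])@T[:3,:3]; q=p@K.T; return q[:,:2]/q[:,2:]
def R(a):  # tool down, tool y (closing) along world angle a (deg)
    a=np.radians(a); y=np.array([np.cos(a),np.sin(a),0]); z=np.array([0,0,-1.]); return np.column_stack([np.cross(y,z),y,z])
E
python3 - <<'E'
from h import *
c=arm.get_calibration("scene")
A=lambda x,y:(120+x/4,170+y/4); C=lambda x,y:(300+x/5,220+y/5)
for p in [(358,78),(321,134),(285,190),(246,252)]: print("cap",back(c,A(*p),.095).round(3))
print("red",back(c,A(372,262),.09).round(3),back(c,A(130,232),.09).round(3))
for n,p,q in [("A",A(518,160),A(660,188)),("B",C(150,52),C(345,108)),("C",C(555,122),C(758,133))]:
    a,b=back(c,p,.12),back(c,q,.12); print(n,a.round(3),b.round(3),((a+b)/2).round(3),np.linalg.norm(a-b).round(3),np.degrees(np.arctan2(*(b-a)[1::-1])).round(1))
for p in [(178,250),(428,312)]: print("beam",back(c,p,.283).round(3))
for n,p in dict(dish=(263,318),bottle=(155,257),beaker=(357,318)).items(): print(n,back(c,p,{'dish':.016,'bottle':.14,'beaker':.08}[n]).round(3))
for p in [A(445,152),A(545,175),A(718,208),C(137,38),C(363,80),C(510,112)]: print("tip",back(c,p,.275).round(3))
for xyz in [(.45,0,.4),(.4,.2,.4),(.45,-.2,.4),(.5,.3,.45)]:
    try: print(xyz, np.round(arm.solve_ik(xyz,R(90)),1))
    except Exception as e: print(xyz,repr(e))
E
```

```text
cap [ 0.436 -0.364  0.095]
cap [ 0.487 -0.364  0.095]
cap [ 0.536 -0.364  0.095]
cap [ 0.586 -0.363  0.095]
red [ 0.568 -0.292  0.09 ] [ 0.589 -0.44   0.09 ]
A [ 0.493 -0.227  0.12 ] [ 0.49  -0.139  0.12 ] [ 0.492 -0.183  0.12 ] 0.088 92.1
B [ 0.499 -0.027  0.12 ] [0.505 0.065 0.12 ] [0.502 0.019 0.12 ] 0.093 86.1
C [0.486 0.156 0.12 ] [0.467 0.242 0.12 ] [0.477 0.199 0.12 ] 0.089 102.7
beam [ 0.752 -0.233  0.283]
beam [0.75  0.208 0.283]
dish [ 0.701 -0.121  0.016]
bottle [ 0.693 -0.357  0.14 ]
beaker [0.677 0.084 0.08 ]
tip [ 0.626 -0.188  0.275]
tip [ 0.626 -0.136  0.275]
tip [ 0.622 -0.051  0.275]
tip [0.62  0.003 0.275]
tip [0.616 0.088 0.275]
tip [0.615 0.142 0.275]
(0.45, 0, 0.4) [ -7.6   4.9  79.   -0.   96.1 -97.6]
(0.4, 0.2, 0.4) [ 18.9   4.7  79.3  -0.   96.  -71.1]
(0.45, -0.2, 0.4) [ -30.9    9.    74.2   -0.    96.8 -120.9]
(0.5, 0.3, 0.45) [ 25.1  17.4  55.9  -0.  106.8 -64.9]
```

```bash
cat > survey.py <<'E'
from h import *
import pickle
def look(name,pos,ang=90):
    arm.move_to(pos,R(ang)); arm.sleep(.15)
    cal=arm.get_calibration("wrist"); im=arm.snapshot("wrist")[:,:,::-1].copy()
    cv2.imwrite(f"pics/{name}.png",im); pickle.dump(cal,open(f"pics/{name}.pkl","wb")); return im,cal
def load(name): return cv2.imread(f"pics/{name}.png"),pickle.load(open(f"pics/{name}.pkl","rb"))
def crop(im,cal,P,half,size):
    u,v=proj(cal,P)[0].round().astype(int); u0=min(max(u-half,0),640-2*half); v0=min(max(v-half*3//4,0),480-half*3//2)
    return cv2.resize(im[v0:v0+half*3//2,u0:u0+2*half],size,interpolation=3),(u0,v0)
E
python3 - <<'E'
from survey import *
T={"rack":(.51,-.364,.25),"A":(.492,-.183,.25),"B":(.502,.019,.25),"C":(.477,.199,.25),"stand":(.5,-.024,.45)}
out=[]
for n,p in T.items():
    im,cal=look(n+"1",p)
    if n!="stand":
        k,o=crop(im,cal,(p[0],p[1],.06),80,(400,300)); out.append(k); print(n,o, proj(cal,(p[0],p[1],.06)).round(0),np.round(cal["cam_to_world"],3)[:3,3])
cv2.imwrite("pics/mont1.png",np.vstack([np.hstack(out[:2]),np.hstack(out[2:])]))
print(arm.current_t(),arm.current_joint_positions())
E
```

```text
rack (np.int64(239), np.int64(162)) [[319. 222.]] [ 0.443 -0.364  0.442]
A (np.int64(240), np.int64(161)) [[320. 221.]] [ 0.426 -0.183  0.442]
B (np.int64(240), np.int64(161)) [[320. 221.]] [0.436 0.018 0.442]
C (np.int64(240), np.int64(161)) [[320. 221.]] [0.411 0.199 0.443]
6.5583 [-9.50100036e+00  9.25006437e+00  6.68281316e+01  6.37263007e-03
  1.04002136e+02 -9.95690920e+01]
```

View pics/mont1.png

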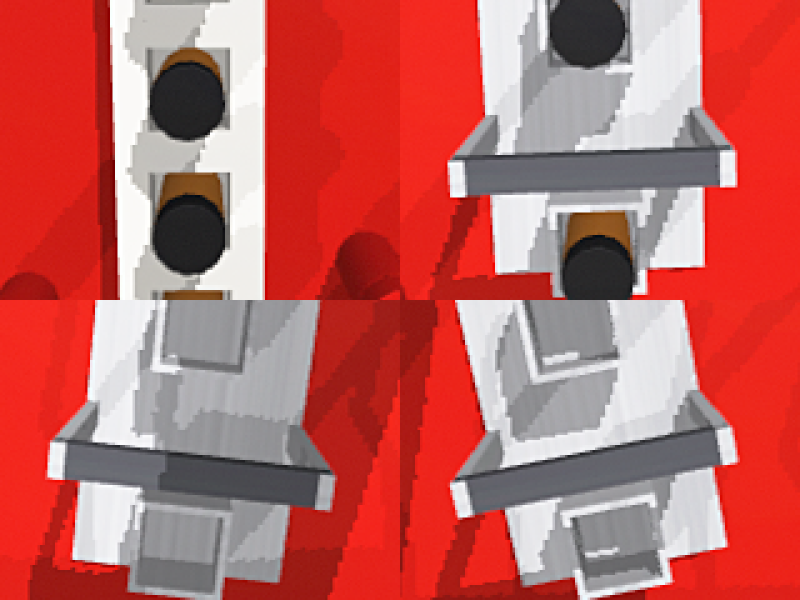

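View pics/stand1.png

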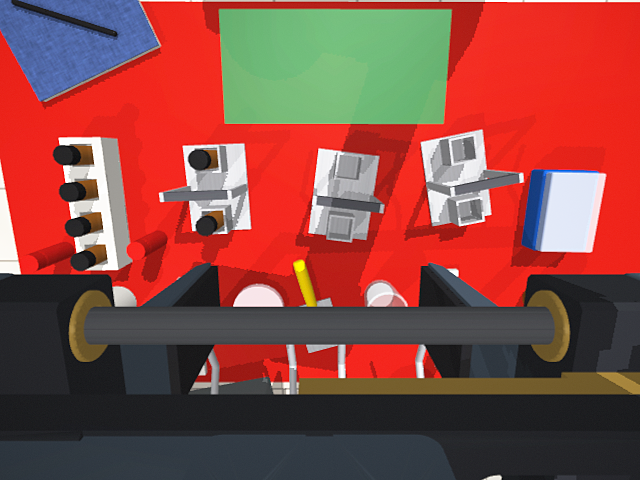

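The montage (rack, A / B, C) shows clear tops for every carrier and confirms that all four pockets of B and C are empty. The stand view shows the same layout: caps at (66,155) to (85,258), the red look-alikes at (50,255) and (148,245), and prong tips near (215,350), (292,350) and (342,350). Now I'll fit model silhouettes for exact poses.

```bash
cat > fit.py <<'E'
from survey import *
from scipy.optimize import minimize
def box(cx,cy,z0,sx,sy,z1): return np.array([[cx+a*sx/2,cy+b*sy/2,z] for a in(-1,1) for b in(-1,1) for z in(z0,z1)])
def cyl(cx,cy,r,z0,z1):
    t=np.linspace(0,2*np.pi,40); c=np.c_[cx+r*np.cos(t),cy+r*np.sin(t)]; return np.vstack([np.c_[c,0*t+z0],np.c_[c,0*t+z1]])
CAR=[box(0,0,0,.136,.096,.005),box(.046,0,0,.039,.039,.05),box(-.046,0,0,.039,.039,.05),box(0,.045,0,.012,.005,.12),box(0,-.045,0,.012,.005,.12),box(0,0,.11,.012,.095,.12)]
VI=[cyl(.046,0,.014,.005,.095),cyl(-.046,0,.014,.005,.095)]
S=4
def mask(cal,parts,shape=(480,640)):
    m=np.zeros((shape[0]*S,shape[1]*S),np.uint8)
    for p in parts:
        q=((proj(cal,p)+.5)*S-.5)*16
        cv2.fillConvexPoly(m,cv2.convexHull(q.round().astype(np.int32)),255,cv2.LINE_AA,4)
    return cv2.resize(m,(640,480),interpolation=cv2.INTER_AREA).astype(float)/255
def place(parts,x,y,a): c,s=np.cos(a),np.sin(a); M=np.array([[c,-s,0],[s,c,0],[0,0,1]]); return [p@M.T+[x,y,0] for p in parts]
def fitgen(obs,model,x0,step,cal,win=12):
    W=cv2.dilate((mask(cal,model(x0))>0).astype(np.uint8),np.ones((2*win+1,)*2))>0
    f=lambda p:np.abs(mask(cal,model(p))-obs)[W].sum()
    sim=np.array([x0]+[np.array(x0)+np.eye(len(x0))[i]*step[i] for i in range(len(x0))])
    r=minimize(f,x0,method="Nelder-Mead",options=dict(initial_simplex=sim,xatol=1e-5,fatol=.01,maxiter=150)); return r.x,r.fun
def steel(im):  # non-red, non-green
    h=im.astype(float); b,g,r=h[...,0],h[...,1],h[...,2]; mx=h.max(2)
    am=((r-b>.5*mx)&(g>.4*r))  # amber
    return (((mx-h.min(2))<.28*mx+8)|am).astype(float)
def fitcar(im,cal,x0,vials=False):
    parts=CAR+(VI if vials else [])
    p,e=fitgen(steel(im),lambda p:place(parts,*p),x0,(.006,.006,.06),cal,14)
    return p,e
def fitcap(im,cal,xy):
    return fitgen((im.max(2)<75).astype(float),lambda p:[cyl(p[0],p[1],p[2],p[3],.095)],[xy[0],xy[1],.0135,.078],(.004,.004,.001,.005),cal,8)
E
python3 - <<'E'
from fit import *
im,cal=load("rack1")
for x in (.436,.487,.536,.586):
    p,e=fitcap(im,cal,(x,-.364)); print("cap",p.round(4),round(e,1))
for n,x0,v in [("A",(.492,-.183,.03),1),("B",(.502,.019,-.07),0),("C",(.477,.199,.22),0)]:
    im,cal=load(n+"1"); p,e=fitcar(im,cal,x0,v); print(n,p[:2].round(4),np.degrees(p[2]).round(2),round(e,1),mask(cal,place(CAR,*p)).sum().round())
im,cal=load("stand1")
for p in [(215,350),(292,350),(342,350)]: print(back(cal,p,.275).round(3))
E
```

```text
cap [ 0.4368 -0.3693  0.013   0.0869] 28.3
cap [ 0.4864 -0.3688  0.0133  0.0858] 26.9
cap [ 0.5361 -0.3684  0.0133  0.081 ] 25.3
cap [ 0.5773 -0.3679  0.0108  0.095 ] 131.5
A [ 0.4889 -0.1859] 2.34 225.9 11579.0
B [0.4998 0.0156] -6.97 155.0 11565.0
C [0.4737 0.1964] 11.62 164.3 11560.0
[ 0.63  -0.129  0.275]
[ 0.629 -0.05   0.275]
[0.629 0.001 0.275]
```

Run:
```python
from fit import *
arm.grip(.06)
arm.move_to((.4864,-.3665,.17),R(90)); arm.move_l((.4864,-.3665,.058)); arm.grip(0.02)
print(arm.current_width(),arm.current_grasp_force(),arm.current_ee_pos(),arm.current_force())
arm.grip(.06); arm.move_l((.4864,-.3665,.17),feed=.25)
im,cal=look("rack2",(.46,-.364,.25))
for x in (.436,.487,.536): p,e=fitcap(im,cal,(x,-.367)); print("cap",p.round(4),round(e,1))
im,cal=look("rack3",(.56,-.364,.25))
for x in (.487,.536,.586): p,e=fitcap(im,cal,(x,-.367)); print("cap",p.round(4),round(e,1))
print(arm.current_t())
```

```text
0.02696251644451187 29.95944455265999 [ 0.48649945 -0.36660864  0.0581344 ] [ 1.01265488 -0.37807935  2.6399733 ]
cap [ 0.4365 -0.3693  0.0133  0.082 ] 27.6
cap [ 0.4858 -0.3685  0.0135  0.0832] 29.4
cap [ 0.5261 -0.3682  0.0099  0.095 ] 137.3
cap [ 0.4869 -0.3687  0.0131  0.0833] 31.0
cap [ 0.5364 -0.3683  0.0133  0.0828] 26.3
cap [ 0.5859 -0.3678  0.0135  0.0821] 30.8
12.9333
```

The grip test shows the wrist camera's y bias is about -2 mm. I'll pick the first vial and re-check the carrier with the vial held.

```bash
cat > mv.py <<'E'
from fit import *
B=np.array([0,.002])  # add to wrist measurement in y
def pick(x,y):
    arm.grip(.06); arm.move_to((x,y,.17),R(90)); arm.move_l((x,y,.058)); arm.grip(.015)
    print("w",arm.current_width(),"f",arm.current_grasp_force()); arm.move_l((x,y,.205),feed=.25)
def recheck(name,x0,vials=False,dx=-.06,z=.25):
    im,cal=look(name,(x0[0]+dx,x0[1],z)); p,e=fitcar(im,cal,x0,vials); print(name,p.round(4),round(e,1),"t",round(arm.current_t(),1)); return p,im,cal
E
python3 - <<'E'
from mv import *
pick(.4365,-.3673)
p,im,cal=recheck("C2",(.4737,.1964,.203))
m=mask(cal,place(CAR,*p)); e=cv2.Canny((m*255).astype(np.uint8),50,150); im[e>0]=(255,0,0)
cv2.imwrite("pics/C2o.png",im)
E
```

```text
w 0.027092927189907114 f 29.96513638747274
C2 [0.4747 0.1964 0.1983] 3828.3 t 18.3
```

View pics/C2o.png

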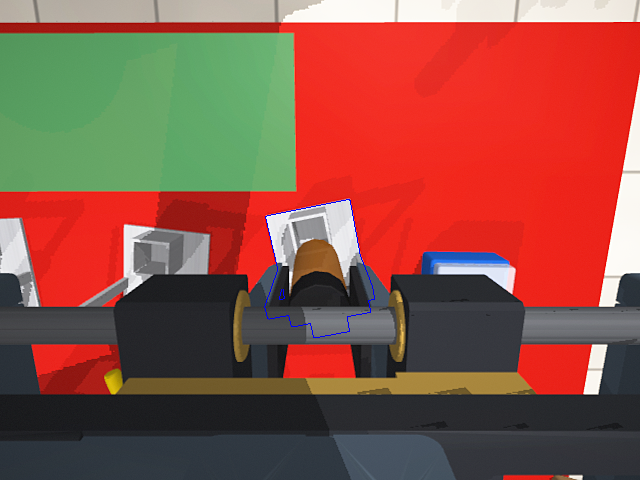

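The blue outline lies on carrier C at about (310,260), so it hasn't moved. I'll place into C's far pocket with force checks.

```bash
cat >> mv.py <<'E'
def pocket(p,s): return np.array(p[:2])+s*.046*np.array([np.cos(p[2]),np.sin(p[2])])+B
def put(p,s):
    q=pocket(p,s); r=R(90+np.degrees(p[2]))
    arm.move_to((*q,.205),r); arm.move_l((*q,.112)); arm.sleep(.2); f0=np.array(arm.current_force())
    for z in (.104,.098,.09,.075,.0595):
        arm.move_l((*q,z),feed=.06); f=np.array(arm.current_force())-f0
        if abs(f).max()>10: print("STOP",z,f.round(1)); return False
    print("ok",f.round(2)); arm.grip(.045); print("f after",np.round(np.array(arm.current_force())-f0,2))
    arm.move_l((*q,.17),feed=.2); return True
def recheckv(name,x0,dx=-.13):  # vial held: only the upper part of the picture is usable
    im,cal=look(name,(x0[0]+dx,x0[1],.25)); s=steel(im)
    return cal,im
E
python3 - <<'E'
from mv import *
p=(.4737,.1964,np.radians(11.62))
print(put(p,1)); print(arm.current_t())
E
```

```text
ok [ 0.64  0.93 -0.57]
f after [0.28 0.2  0.61]
True
22.5833
```

```bash
cat >> mv.py <<'E'
def chk(name,x0,nv,held):
    vi={"":[], "f":VI[:1],"n":VI[1:],"fn":VI}[nv]
    im,cal=look(name,(x0[0]-(.09 if held else 0),x0[1],.25))
    p,e=fitgen(steel(im),lambda p:place(CAR+vi,*p),x0,(.006,.006,.06),cal,14); print(name,p.round(4),round(e,1),"t",round(arm.current_t(),1)); return p
def transfer(tag,xy,x0,nv,s):
    p0=chk(tag+"a",x0,nv,False); pick(*xy); p1=chk(tag+"b",p0,nv,True)
    if np.hypot(*(p1-p0)[:2])>.003 or abs(p1[2]-p0[2])>.03: print("MOVED?"); return
    print(put(p0,s))
E
python3 - <<'E'
from mv import *
transfer("C3",(.486,-.3666),(.4737,.1964,np.radians(11.62)),"f",-1)
E
```

```text
C3a [0.4736 0.1964 0.2011] 496.2 t 23.2
w 0.02666232687061844 f 29.98146817088127
C3b [0.4739 0.1963 0.1994] 4812.8 t 30.2
ok [ 0.24 -0.25  0.69]
f after [ 0.15 -0.2   1.2 ]
True
```

```bash
python3 - <<'E'
from mv import *
import os
x0=(.4998,.0156,np.radians(-6.97))
transfer("B3",(.5362,-.3663),x0,"",1)
E
python3 - <<'E'
from mv import *
x0=(.4998,.0156,np.radians(-6.97))
transfer("B4",(.5859,-.3658),x0,"f",-1)
for n,x,nv in [("B5",x0,"fn"),("C5",(.4737,.1964,.2028),"fn"),("A5",(.4889,-.1859,.041),"fn")]: chk(n,x,nv,False)
k=[]
for n in "BCA":
    im,cal=load(n+"5"); k.append(im[130:350,187:453])
cv2.imwrite("pics/m5.png",np.hstack(k))
E
```

```text
B3a [ 0.4997  0.0156 -0.122 ] 396.4 t 35.4
w 0.02706714994100853 f 29.966744332759845
B3b [ 0.5002  0.0156 -0.1195] 3887.8 t 41.3
ok [-0.15  0.77  1.17]
f after [0.32 0.41 0.58]
True
B4a [ 0.4997  0.0157 -0.1223] 490.3 t 46.3
w 0.02681287563360214 f 29.957732912153006
B4b [ 0.5001  0.0156 -0.1194] 4736.2 t 52.3
ok [-1.18  1.36 -0.81]
f after [-1.43  0.32 -0.12]
True
B5 [ 0.4996  0.0156 -0.1224] 561.8 t 57.1
C5 [0.4736 0.1965 0.2025] 479.8 t 58.0
A5 [ 0.487  -0.1939  0.0398] 430.2 t 59.6
```

View pics/m5.png

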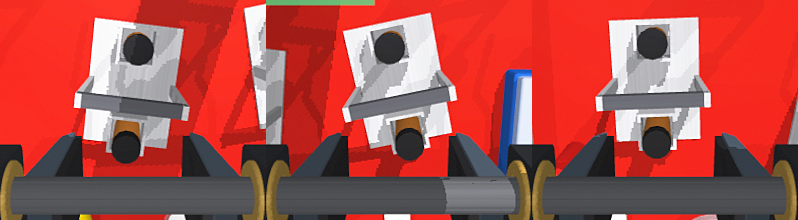

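All six vials are in their pockets: B at (138,48)/(125,145), C at (390,45)/(410,143) and A at (652,42)/(657,143). A's fit shifted, so I'll refit it from several starts, check the seat pose, and see whether the vials are fully home.

```bash
python3 - <<'E'
from fit import *
im,cal=load("A5")
for x0 in [(.487,-.194,.04),(.489,-.186,.04),(.495,-.2,0),(.48,-.19,.08)]: p,e=fitgen(steel(im),lambda p:place(CAR+VI,*p),x0,(.01,.01,.1),cal,25); print(p.round(4),round(e))
for n,x0 in [("A5",(.487,-.194,.04)),("B5",(.4996,.0156,-.1224)),("C5",(.4736,.1965,.2025))]:
    im,cal=load(n)
    for s in (1,-1):
        q=np.array(x0[:2])+s*.046*np.array([np.cos(x0[2]),np.sin(x0[2])])
        r,e=fitcap(im,cal,q); print(n,s,(r[:2]-q).round(4),r[2:].round(4),round(e,1))
E
python3 - <<'E'
from survey import *
im,cal=look("stand2",(.42,-.024,.42))
s,c=arm.snapshot("scene")[:,:,::-1],0
k=im[150:480]; cv2.imwrite("pics/stand2c.png",cv2.resize(im[200:480,80:560],(800,467),interpolation=3)); print(arm.current_t())
E
```

```text
[ 0.487  -0.1939  0.0392] 1797
[ 0.487  -0.1939  0.039 ] 2025
[ 0.487  -0.1939  0.0392] 2730
[ 0.4869 -0.1939  0.0396] 1116
A5 1 [-0.0013  0.0003] [0.0134 0.0812] 26.3
A5 -1 [-0.0003  0.0005] [0.0131 0.079 ] 25.6
B5 1 [-0.0006  0.0003] [0.0133 0.0803] 26.3
B5 -1 [0.0005 0.0002] [0.0131 0.0826] 31.4
C5 1 [-0.0001  0.0003] [0.0132 0.079 ] 28.6
C5 -1 [0.001  0.0008] [0.0131 0.0811] 27.2
60.8583
```

View pics/stand2c.png

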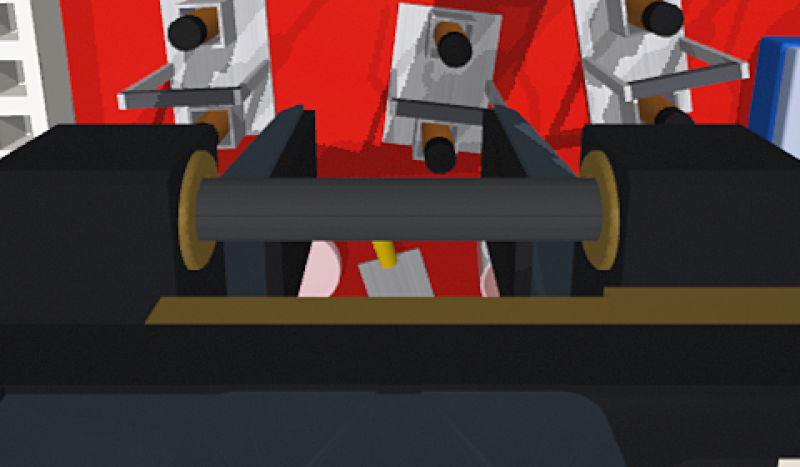

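The vials all sit centred and at the right height. Carrier A was knocked about 8 mm, and its new pose is consistent across starts. The gripper hides the stand in this view, so I'll look straight down on the prongs with the camera turned round.

Run:
```python
from survey import *
im,cal=look("stand3",(.57,-.024,.40),-90)
print(np.round(cal["cam_to_world"],3)[:3,3],arm.current_t(),arm.current_joint_positions().round(0) if hasattr(arm.current_joint_positions(),'round') else arm.current_joint_positions())
```

```text
[ 0.635 -0.023  0.593] 63.8583 [-8. 16. 64.  0. 99. 82.]
```

View pics/stand3.png

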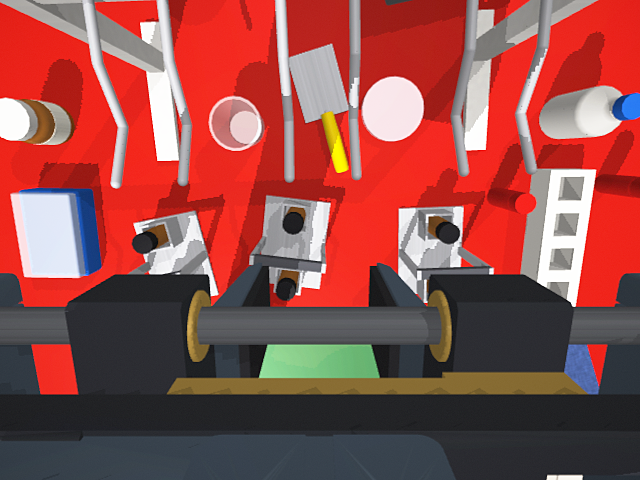

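The prong tips are clear, at (117,184), (184,181), (290,178), (357,176), (464,172) and (532,170), and the V bends are at (126,127), (188,123), (463,118) and (521,114). I'll fit the stand pose from these.

Run:
```python
from survey import *
from scipy.optimize import least_squares
im,cal=load("stand3")
ys=[.167,.113,.027,-.027,-.113,-.167]
tips=np.array([(117,182),(184,179),(290,176),(357,174),(464,170),(532,168)])
def P(p,pts): c,s=np.cos(p[2]),np.sin(p[2]); return np.array([[p[0]+c*x-s*y,p[1]+s*x+c*y,z] for x,y,z in pts])
pts=[(-.045,y,.271) for y in ys]
f=lambda p:(proj(cal,P(p,pts))-tips).ravel()
r=least_squares(f,(.665,-.024,0),x_scale=.01); print(r.x.round(4),np.degrees(r.x[2]).round(2)); print(r.fun.reshape(-1,2).round(1).tolist())
b=[(0,.167,.245),(0,.113,.245),(0,-.113,.245),(0,-.167,.245)]
print((proj(cal,P(r.x,b))-np.array([(126,127),(188,123),(463,118),(521,114)])).round(1).tolist())
print(P(r.x,[(0,k*.14,.258) for k in (-1,0,1)]).round(4))
```

```text
[ 0.662  -0.026   0.0331] 1.9
[[-0.4, -0.3], [-0.6, 0.5], [0.1, -0.0], [0.2, -0.2], [0.6, 0.2], [0.1, -0.1]]
[[-2.2, -1.4], [-0.4, 0.4], [-6.7, -3.8], [-0.2, -2.0]]
[[ 0.6666 -0.1659  0.258 ]
 [ 0.662  -0.026   0.258 ]
 [ 0.6573  0.1139  0.258 ]]
```

```bash
cat >> mv.py <<'E'
SY=1.9
SEAT={"A":(.6666,-.1675),"B":(.662,-.0275),"C":(.6573,.1125)}
def hang(n,x0):
    p=chk(n+"h",x0,"fn",False); g=p[:2]+B; a=np.degrees(p[2]); s=SEAT[n]
    arm.grip(.036); arm.move_to((*g,.19),R(a)); arm.move_l((*g,.0965),feed=.1); f0=np.array(arm.current_force())
    arm.grip(.004); print("w",arm.current_width(),"f",np.round(np.array(arm.current_force())-f0,1))
    arm.move_l((*g,.15),feed=.06); arm.sleep(.3); print("w",arm.current_width(),"lift f",np.round(np.array(arm.current_force())-f0,2))
    arm.move_l((*g,.278),feed=.12)
    arm.move_l((.49,s[1],.278),R(SY),feed=.08); arm.sleep(.3)
    c,d=np.cos(np.radians(SY)),np.sin(np.radians(SY)); pre=np.array(s)-.05*np.array([c,d])
    arm.move_l((*s,.278),feed=.08); arm.sleep(.5); f1=np.array(arm.current_force())
    for z in (.262,.252,.246,.2425,.2405):
        arm.move_l((*s,z),feed=.04); arm.sleep(.2); f=np.array(arm.current_force())-f1; print(z,f.round(2))
        if abs(f).max()>15: print("STOP"); break
        if f[2]>3: break
    print("t",arm.current_t())
def letgo(n):
    s=SEAT[n]; arm.grip(.03); arm.sleep(.3); print("rel f",np.round(arm.current_force(),2)); arm.move_l((*s,.33),feed=.06); arm.move_to((.48,s[1],.33),R(SY)); print("t",arm.current_t())
E
python3 - <<'E'
from mv import *
hang("A",(.487,-.1939,.039))
E
```

```text
Ah [ 0.487  -0.194   0.0369] 421.6 t 67.1
w 0.011117492505081008 f [2.1 1.3 0.3]
w 0.01047282814104078 lift f [-0.17 -1.04 -5.32]
0.262 [ 0.14 -0.25  0.52]
0.252 [0.29 0.58 0.53]
0.246 [0.27 0.05 0.07]
0.2425 [ 0.67 -0.13 -0.1 ]
0.2405 [ 0.26 -0.1  -0.01]
t 79.425
```

Run:
```python
from mv import *
s=SEAT["A"]; f1=np.array(arm.current_force())
for z in (.2395,.2388,.238):
    arm.move_l((*s,z),feed=.02); arm.sleep(.2); f=np.array(arm.current_force())-f1; print(z,f.round(2),arm.current_ee_pos())
    if f[2]>2: break
cv2.imwrite("pics/hA_scene.png",arm.snapshot("scene")[:,:,::-1]); im=arm.snapshot("side")[:,:,::-1]; im=cv2.resize(im[100:300,240:440],(600,600),interpolation=3); cv2.imwrite("pics/hA_side.png",im)
```

```text
0.2395 [-0.18  0.56  1.03] [ 0.66659647 -0.16750909  0.2395302 ]
0.2388 [-0.07  0.89  4.75] [ 0.66669999 -0.16752772  0.23900527]
```

View pics/hA_side.png

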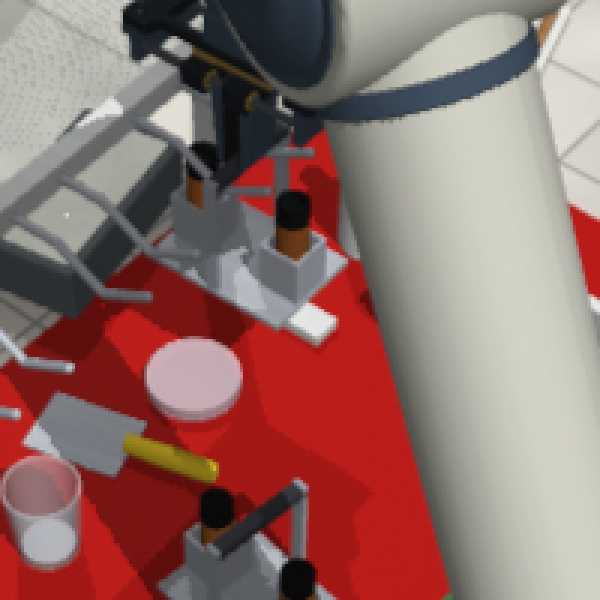

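The carrier sits on the prongs, with both vials in and upright at (200,175) and (292,225). Force shows contact, weight shared at +4.75 N. I'll release it, then hang B, adding the lower final steps.

```bash
sed -i 's/(.262,.252,.246,.2425,.2405)/(.262,.252,.246,.2425,.2405,.2395,.2388)/; s/if f\[2\]>3: break/if f[2]>2.5: break/' mv.py
python3 - <<'E'
from mv import *
letgo("A"); hang("B",(.4996,.0156,-.1224))
print(arm.current_width(),arm.current_ee_pos())
E
```

```text
rel f [ 0.03  1.01 -0.26]
t 83.6667
Bh [ 0.4997  0.0156 -0.1199] 1084.9 t 85.0
w 0.011008575235793057 f [ 3.   0.1 -0.7]
w 0.011175649828099977 lift f [-0.05  0.19 -4.44]
0.262 [-0.24 -0.08  0.23]
0.252 [0.28 0.75 0.  ]
0.246 [0.34 0.18 1.06]
0.2425 [-1.07 -0.13 -0.38]
0.2405 [-0.33  0.07 -0.8 ]
0.2395 [ 0.17 -0.58  0.44]
0.2388 [ 0.34 -0.98  4.25]
t 98.5083
0.010788723945992432 [ 0.66210552 -0.02752978  0.23899236]
```

Run:
```python
from mv import *
letgo("B"); hang("C",(.4736,.1965,.2025))
print(arm.current_width(),arm.current_ee_pos())
```

```text
rel f [-1.03  0.59 -0.49]
t 101.7333
Ch [0.4736 0.1965 0.2019] 1052.8 t 103.0
w 0.01073480939996292 f [ 2.4  1.3 -0.2]
w 0.010773294029961267 lift f [-0.05  1.06 -6.15]
0.262 [-1.42 -0.29 -0.76]
0.252 [-0.61 -0.98  0.36]
0.246 [-0.7   0.65  0.19]
0.2425 [-1.55 -0.31 -0.09]
0.2405 [-0.87 -0.69  0.57]
0.2395 [-1.   -0.48  1.37]
0.2388 [ 0.4  -0.11  6.31]
t 116.6917
0.010580998960767756 [0.65746281 0.1125053  0.23907322]
```

Run:
```python
from mv import *
letgo("C"); arm.move_to((.4,0,.42),R(SY)); arm.sleep(3)
a=arm.snapshot("side"); s=arm.snapshot("scene"); arm.sleep(1); b=arm.snapshot("side")
print("motion px",(np.abs(a.astype(int)-b).max(2)>60).sum(),arm.current_t())
x=cv2.resize(a[100:340,150:390,::-1],(400,400),interpolation=3); y=cv2.resize(s[170:410,180:420,::-1],(400,400),interpolation=3)
cv2.imwrite("pics/final.png",np.hstack([x,y]))
```

```text
rel f [-0.07  0.17 -0.64]
t 119.9
motion px 0 124.75
```

View pics/final.png

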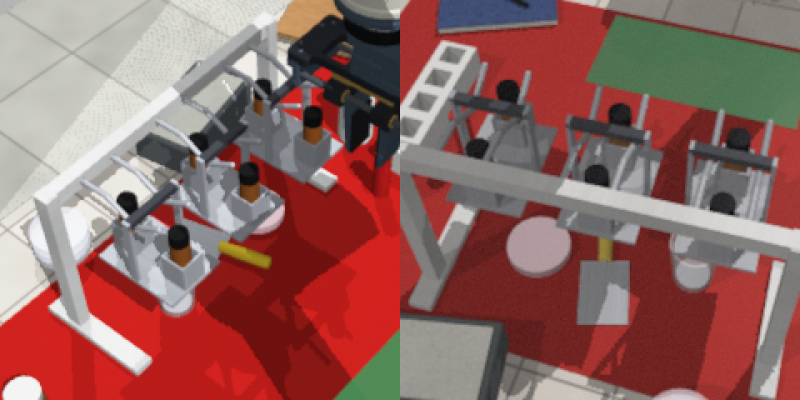

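All three carriers hang level and still with two vials each. Caps in the right half are at (508,92)/(477,150), (620,115)/(597,178) and (737,140)/(722,205). The rack is empty and the bystanders in view haven't moved, so I'm handing in.

```bash
python3 -c "
from rig import arm
print(arm.sign_off())"
```

```text
the job is handed in; nothing more can be done
None
```

I moved all four spare vials into the empty carrier pockets, then hung all three carriers on their own prongs, hanging still with two vials each, and handed the job in at about 125 s.

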